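# Stop the coasting drum and lock it

### The arm

A 6-joint arm with a two-finger parallel gripper is mounted at the origin on the work surface; the furniture and walls round the work are solid. World frame = base frame: x ahead of the robot, y to its left, z up, the work surface at z = 0. Lengths are in mm, angles in rad, forces in N, time in s.
With the tool pointing down it reaches from about 425 to 1125 mm from the base axis. Payload 14.9 kg.
Tool frame: the origin (TCP) lies between the finger pads, 19 mm behind the fingertips; this is the grasp point; z points along the fingers, y is the line along which they close (so a half turn about z gives the same grasp; the last joint's range is limited). The gripper opens to 91 mm and grips with 3 to 60 N. Pads are 32 mm wide; open, the fingers measure 118 mm over their backs; the gripper's body (76 mm by 178 mm) begins 60 mm behind the grasp point.
Start: joints at [1.302, 0.379, 1.734, -0, 1.028, -0.033], TCP at [163.541, 680.641, 232.732] pointing down, gripper open.
Joint ranges: [-2.77, 2.77], [-0.74, 2.19], [0, 2.66], [-1.06, 4.2], [0.31, 2.87], [-3.08, 3.08]. Speed limits (rad/s): [1.89, 1.89, 2.39, 3.14, 3.14, 3.14].

### API

Orientations are given as a 3x3 rotation matrix whose columns are the frame's x, y, z axes.
In Python, from rig import bot, eyes gives the robot as it stands. The module is installed in compiled form; this text tells all that it offers.
- The arm moves only by the shell command python3 -m crank 'ROWS' [FORCE]. ROWS is JSON, a list of rows, each an object with "grip": the opening, from 0 (shut) to 1 (fully open); "slide": the shift along the tool's x, y, z in mm, a list of three; "delta_rot": the turn, a rotation vector about the tool's x, y, z in degrees, a list of three. A call has 1 to 20 rows; each row is the pose to reach, as a shift and turn from the pose commanded when the call began, along the tool's axes at that moment; what a row does not reach only later rows make up. A row lasts 1/10 s, in which the tool goes at most 50 mm and 8.59 degrees, less where a joint would pass 70% of its speed; a pose out of reach is approached as far as the arm can. A call with a gripper value outside its range is refused whole. The fingers move at their own pace and stop on an object; FORCE is the grip in N (left out, the last holds). Time passes only in rows, so rows that repeat a pose let the fingers close. It gives the time, the measured TCP pose, the force and the opening at its end, in the units of the state.
- bot.state(): the state, without advancing time (a new reading comes with each control period).
- eyes.camera(name): name is "side" or "top"; returns a dict with "color" (420x560x3 uint8, red, green, blue), "fx", "fy", "cx", "cy" (pixels), "k1" (the pictures are not rectified: a ray, as slopes to the right and down, at radius r is drawn at 1 + k1 r^2 times it, then the intrinsics apply), "rvec" (rotation vector, rad) and "tvec" (3), from world to camera coordinates, as OpenCV has them. Camera axes: x right, y down, z forward; pixel columns grow to the right and rows downward; lengths in mm; the calibration is good to about 2 mm. A picture is of the moment at which its call begins. There is no depth.
- bot.job_done(): hands the job in, once; it reports no verdict.
The state is a dict: "t": time; "joint_pos": joint angles; "qvel": joint speeds; "tau": joint torques, N m; "tcp_pos": TCP position; "ee_rot": TCP orientation; "ft_force": force on the tool from outside, world axes, zero at the start; "ft_torque": the same for the moment, N m; "gripper_width": finger opening in mm.
Only numpy, scipy, OpenCV 4.12 (cv2) and the standard library are available. Lean on these libraries where they do the work, as an engineer would, in place of code of your own. Each camera call takes 0.05 s, during which the arm holds its last target. There are 200 camera calls.

### The job

The sample spinner with the tilted blue drum has been switched off, but its drum is still coasting. Slow and stop the drum gently by touch so that the hole in its rim comes to rest in line with the pin slot in the fixed guide block, and let go; only then slide the red lock grip all the way towards the drum, so that its pin passes fully home through the hole, and let go of that too. Leave the bottles and the carton beside it where they stand.

Things in the scene. Friction and masses are not known exactly. Their poses are not given: they have to be found in the camera images.
- spinner: sample spinner: white wedge housing 190 mm wide (y) and about 250 mm long (x) on rubber feet, fixed to the table; origin on the table, 138 mm below the drum axis's foot. It slopes down away from the robot and to its right, with its high edge towards the robot's left; its yaw varies. All else is mounted on its grey tilted deck plate, 346 mm long down the slope and 230 mm wide
- lid_top (a point): middle of the top edge of the clear lid in a grey frame (220 mm high, 214 mm wide, 9 mm thick) that stands open, fixed, at right angles to the deck on the deck's upper edge, 122 mm up the slope from the drum's axis. It overhangs the drum: a tool pointing straight down over the drum hits it, so come in high, then square to the deck
- lock_slot (a point): fixed point where the middle of the rim hole must stand, at the mouth of the pin slot. Its axes are the deck's: x up the slope (towards the robot and its left), y level, z square to the deck, 30 deg from vertical, leaning away from the robot and to its right. It is 28 mm above the deck. The drum's axis meets the deck's top at (0.0895, 0, -0.028) m in these axes
- guide_top (a point): middle of the yellow top of the fixed guide block that holds the pin slot: aluminium cheeks under a yellow bar, 18 mm (deck x) by 38 mm (deck y), 46 mm high above the deck, 6 mm outside the drum's rim on its downhill side. Keep fingers clear of it
- drum: blue and white balanced dish, 188 mm wide, 0.6 to 1.2 kg, free on an axis square to the deck. Origin on the axis at the deck's top; z out of the deck; rim hole at its -x. It starts already coasting at 2 to 5 rad/s, positive about z (anticlockwise from above), slows by itself only over half a minute or more, and stays where it is stopped. Be gentle: at most 25 N a finger
- drum_rim (a point): on the drum, half a turn from the hole: middle of the blue upright rim's top edge. The rim is a plain wall from radius 85 to 94 mm (9 mm thick), its top 40 mm above the deck, the white floor inside it 14 mm above the deck; hub 40 mm wide, 25 mm high at the centre. Free all round for a finger inside and one outside, except at the guide block: it can be pinched square to the deck
- drum_hole (a point): centre of the hole in the drum's rim, mid wall (radius 89.5 mm, 28 mm above the deck). The hole is 27 mm wide along the rim and 18 mm high, closed above by a yellow bridge; a yellow stripe on the drum's floor points to it
- lock: lock slide with red grip; origin on the deck's top under the grip's middle; axes as the deck's. Slides along deck x only: its x in the axes of lock_slot is -0.1005 m fully open, -0.0645 m fully home at its stop; starts 0 to 8 mm from fully open. Needs about 3 N; stays where left. Its steel pin (14 mm thick, round nose 82 mm to +x, 28 mm above the deck) enters slot and hole
- lock_grip (a point): on the red grip of the lock, 16 mm below its top: an upright rounded block 26 mm (deck x) by 22 mm (deck y), from 11 to 71 mm above the deck; this point is 55 mm above the deck. It can be pinched across deck y, or pushed from its downhill (-x) side
- bottle: white sample bottle, 37 mm wide, 74 mm high, standing, origin at its foot; leave alone
- carton: small green and white carton, 45 x 75 x 60 mm, standing, origin at its foot; leave alone
- dropper: small bottle with a red cap, 29 mm wide, 64 mm high, standing, origin at its foot; leave alone

How it is judged (in metres and radians):
On the way, in this order (a step that is already met when the one before it is completed fails the run):
1. the drum stands still and untouched with its rim hole in line with the slot, the lock still open (distance between drum_hole and lock_slot below 0.006 m and angular speed of drum below 0.05 rad/s and contact force between the fingers and drum below 0.1 N and x of lock in the frame of lock_slot below -0.0895 m), for 0.3 s.
2. the lock is slid home through the hole (x of lock in the frame of lock_slot above -0.068 m and distance between drum_hole and lock_slot below 0.007 m), for 0.1 s.
At the end, for the whole second after the job is handed in: the lock slide is home (within 3.5 mm of its stop) with its pin through the rim hole, the hole is within 7 mm of the slot, and the drum stands still (all of step 2 and angular speed of drum below 0.05 rad/s); the robot touches nothing.
It fails at once if the pin is pushed against the turning drum (contact force between lock and drum above 0.5 N and angular speed of drum above 0.7 rad/s).
It fails at once if the drum is squeezed or struck hard (over 60 N in all) (contact force between the fingers and drum above 60 N).
It fails at once if the white bottle is moved by more than 30 mm (distance of bottle from where it was at the start of the episode above 0.03 m).
It fails at once if the red-capped bottle is moved by more than 30 mm (distance of dropper from where it was at the start of the episode above 0.03 m).
It fails at once if the carton is moved by more than 30 mm (distance of carton from where it was at the start of the episode above 0.03 m).
It also fails if it takes over 61 s, if anything falls off the work surface, if the arm or the gripper's body presses on something with over 40 N, if the wrist force passes 120 N, or if a joint passes its speed limit or range.

## Working session

There is one attempt and no reset: what is moved stays moved. The work goes in short steps, Python scripts to look and compute and a shell command to move; the robot and the scene stay as the last step left them, time stands still between calls to the robot, and variables do not carry over. Pictures are saved under pics/ and viewed, on a budget of 10 in all, crops included, one or two more only if the job needs it, and the job is handed in when it is done.

```bash
mkdir -p pics; cat > h.py <<'E'
import numpy as np, cv2
from rig import bot, eyes
def K(c): return np.array([[c['fx'],0,c['cx']],[0,c['fy'],c['cy']],[0,0,1.]])
def cal(c):
    R=cv2.Rodrigues(np.array(c['rvec'],float))[0]; return R,np.array(c['tvec'],float).ravel(),np.array([c['k1'],0,0,0.])
def ray(c,uv):
    R,t,d=cal(c); p=cv2.undistortPoints(np.array([[uv]],float),K(c),d)[0,0]
    v=R.T@np.array([p[0],p[1],1]); return -R.T@t,v/np.linalg.norm(v)
def proj(c,P):
    R,t,d=cal(c); return cv2.projectPoints(np.array(P,float).reshape(-1,1,3),np.array(c['rvec'],float),t,K(c),d)[0][:,0]
def tri(a,b):
    (o1,v1),(o2,v2)=a,b
    s=np.linalg.lstsq(np.c_[v1,-v2],o2-o1,rcond=None)[0]
    p,q=o1+s[0]*v1,o2+s[1]*v2; return (p+q)/2,np.linalg.norm(p-q)
def shot(n,f):
    c=eyes.camera(n); cv2.imwrite('pics/'+f,c['color'][:,:,::-1]); return c
E
python3 - <<'E'
from h import *
import pickle
a=shot('side','s0.png');b=shot('top','t0.png');pickle.dump((a,b),open('c0.pkl','wb'))
for c in(a,b):print(ray(c,(280,210)),c['k1'],c['fx'])
s=bot.state();print(s['t'],s['ee_rot'],s['tcp_pos'])
E
```

```text
(array([  51.55938161, -564.91696719, 1174.59652876]), array([ 0.38992382,  0.46978274, -0.79199975])) -0.003789503658595937 395.8095423186118
(array([ 307.11204576,  -15.64926989, 1891.41038795]), array([ 0.14129558, -0.0012143 , -0.98996671])) -0.10942031671550698 460.08313369743166
0.1 [[-9.72317025e-01  2.33665451e-01 -2.44644726e-04]
 [ 2.33665578e-01  9.72316601e-01 -9.08526112e-04]
 [ 2.55809649e-05 -9.40540458e-04 -9.99999557e-01]] [163.47475583 680.3231267  232.17758396]
```

View pics/s0.png

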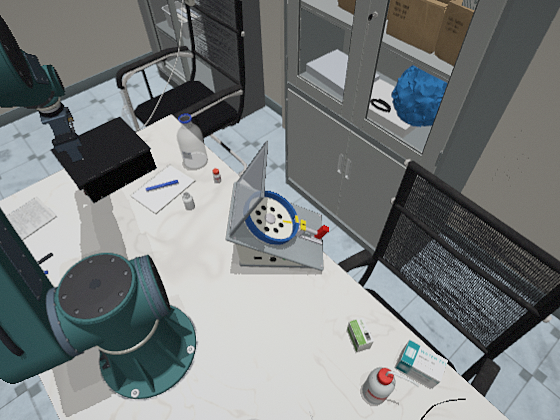

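View pics/t0.png

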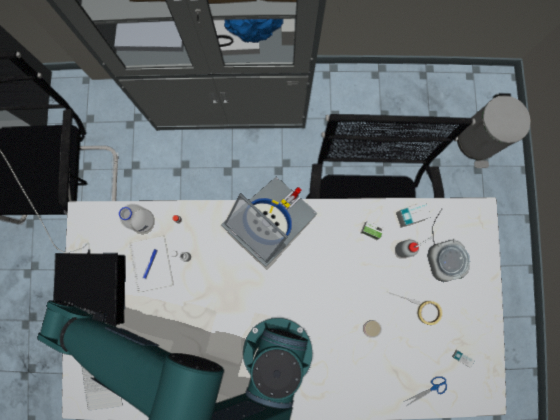

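The side view shows the drum at about (272,218), the red grip at (323,232) and the yellow guide at (303,226). In the top view the drum is at about (267,220), the grip at (297,191), and the arm is clear to the left. Next I'll zoom in on both.

```bash
python3 - <<'E'
from h import *
import pickle
a,b=pickle.load(open('c0.pkl','rb'))
A=cv2.resize(a['color'][135:280,220:340],None,fx=4,fy=4,interpolation=cv2.INTER_CUBIC)[:580,:400*2]
B=cv2.resize(b['color'][172:272,215:325],None,fx=3,fy=3,interpolation=cv2.INTER_CUBIC)
cv2.imwrite('pics/z0.png',np.hstack([A[:, :470],np.pad(B,((0,280),(0,0),(0,0)))])[:,:800,::-1])
for c in(a,b):
    h=cv2.cvtColor(c['color'],cv2.COLOR_RGB2HSV); 
    roi=np.zeros(h.shape[:2],np.uint8)
    if c is a: roi[180:280,225:345]=255
    else: roi[180:272,215:325]=255
    for n,lo,hi in(('blue',(95,120,40),(125,255,255)),('yel',(20,130,90),(35,255,255)),('red',(0,150,80),(8,255,255)),('red2',(172,150,80),(180,255,255))):
        m=cv2.inRange(h,lo,hi)&roi
        k,_,st,ce=cv2.connectedComponentsWithStats(m)
        print(n,[(st[i].tolist(),ce[i].round(1).tolist()) for i in range(1,k) if st[i][4]>5])
E
```

```text
blue [([245, 191, 54, 53, 641], [274.3, 220.8])]
yel [([295, 216, 4, 6, 17], [296.4, 218.5]), ([283, 220, 9, 3, 15], [287.1, 221.3]), ([300, 220, 6, 11, 49], [302.9, 225.0])]
red [([315, 225, 14, 14, 103], [321.9, 231.5])]
red2 []
blue [([252, 198, 39, 37, 220], [276.5, 210.3])]
yel [([281, 199, 9, 9, 40], [285.0, 203.1]), ([272, 200, 6, 4, 15], [274.7, 201.6]), ([270, 206, 3, 7, 13], [270.9, 208.8])]
red [([292, 188, 8, 10, 39], [296.1, 192.1])]
red2 []
```

View pics/z0.png

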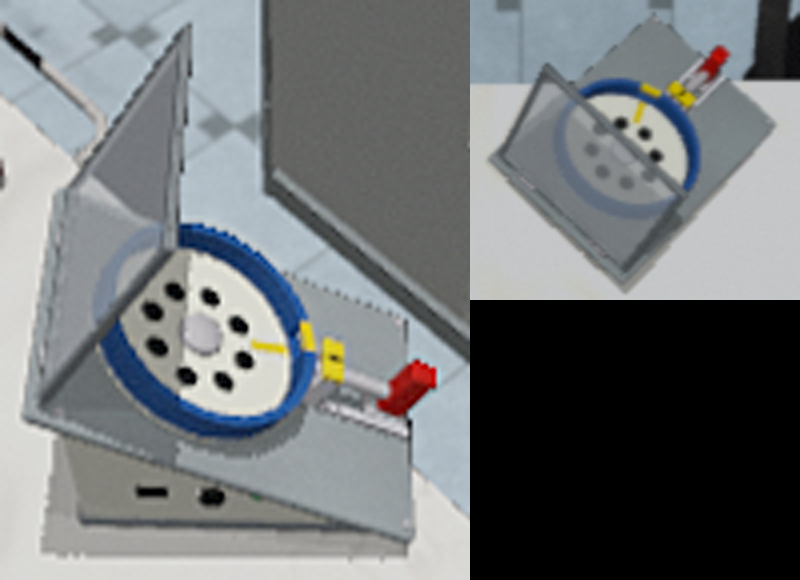

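```bash
cat > fit.py <<'E'
from h import *
import pickle
from scipy.optimize import least_squares
from scipy.spatial.transform import Rotation as Ro
a,b=pickle.load(open('c0.pkl','rb'))
def Rd(yaw): return Ro.from_euler('ZY',[yaw,-np.pi/6]).as_matrix()  # x up slope
def model(p):
    e=p[4]; l=p[5]
    D=lambda x,y,z:(x,y,z)
    S=[((e,115,-28),(227.5,238)),((e-346,115,-28),(322.5,270)),((e-346,-115,-28),(321,215)),((211.5,-107,192),(266.8,142.5)),((211.5,107,192),(263.7,196)),((89.5,0,-3),(271.2,218.2)),((-19.5,0,18),(303.2,224.7)),((l,0,13),(321.9,231.5))]
    T=[((e-346,-115,-28),(276.7,177)),((e-346,115,-28),(316,213.7)),((e,115,-28),(267.3,268.7)),((e,-115,-28),(221.7,224.7)),((211.5,-107,192),(240.7,193.7)),((211.5,107,192),(286.7,238.7)),((-19.5,0,18),(285.3,203.6)),((l,0,16),(296.3,192))]
    R=Rd(p[3]); r=[]
    for c,L in((a,S),(b,T)):
        P=np.array([x for x,_ in L])@R.T+p[:3]
        r.append(proj(c,P)-np.array([u for _,u in L]))
    return np.vstack(r)
if __name__=='__main__':
    g,_=tri(ray(a,(303.2,224.7)),ray(b,(285.3,203.6))); print('guide tri',g,_)
    s=least_squares(lambda p:model(p).ravel(),[*g,np.radians(135),211,-97],loss='soft_l1')
    p=s.x; print(p,np.degrees(p[3])); print(model(p).round(1).tolist())
    np.save('p.npy',p); R=Rd(p[3]); print(R)
    for n,q in dict(drum=(89.5,0,-28),rimL=(89.5,-89.5,12),rimR=(89.5,89.5,12),guide=(-19.5,0,18),grip=(p[5],0,27)).items(): print(n,R@q+p[:3])
    for n,pa,pb in(('bottle',(188,201),(185,257)),('drop',(216,175),(177,219))): print(n,tri(ray(a,pa),ray(b,pb)))
E
python3 fit.py
```

```text
guide tri [584.13445077 -38.72689412 126.37403935] 0.4337951042664174
[566.39317273 -22.26220311 119.60419178   2.39349741 222.13108259
 -94.50064855] 137.13729961152018
[[-2.3, 1.5], [1.1, 0.4], [0.5, -1.0], [0.3, -2.0], [-1.0, 1.9], [-0.2, -0.5], [0.4, 0.2], [0.2, 1.0], [-1.0, -0.7], [1.3, -0.2], [-0.9, -1.3], [-1.2, 0.4], [-1.0, 0.5], [0.9, -1.1], [0.3, -0.3], [-0.0, 1.1]]
[[-0.6347844  -0.68024384  0.36649295]
 [ 0.58910844 -0.73298589 -0.34012192]
 [ 0.5         0.          0.8660254 ]]
drum [499.31816603  39.98641646 140.10548047]
rimL [574.85970745  91.98377715 174.74649662]
rimR [453.09606035 -39.22069778 174.74649662]
guide [585.36834166 -39.87201233 125.44264905]
grip [636.2760202  -87.11662505  95.7365534 ]
bottle (array([383.43851179, 366.96867736,  39.75842598]), np.float64(0.5010763246352277))
drop (array([537.08955227, 402.543494  ,  41.44875257]), np.float64(1.6016453242457205))
```

```bash
cat > go.py <<'E'
from fit import *
p=np.load('p.npy'); R=Rd(p[3]); O=p[:3]
def pose(th,h,dr=0):
    "pinch at th deg from downhill on +y side, TCP h mm above deck"
    t=np.radians(th); rho=np.array([-np.cos(t),np.sin(t),0]); rr=89.5+dr
    P=R@(np.array([89.5,0,-28+h])+rr*rho)+O
    y=-(R@rho); z=-R[:,2]; return P,np.c_[np.cross(y,z),y,z]
def rel(P,Rt=None):
    s=bot.state(); R0=np.array(s['ee_rot']); P0=np.array(s['tcp_pos'])
    rv=np.zeros(3) if Rt is None else Ro.from_matrix(R0.T@Rt).as_rotvec(degrees=True)
    return (R0.T@(np.array(P)-P0)).round(1).tolist(),rv.round(2).tolist()
E
python3 - <<'E'
from go import *
print('A',rel((300,480,520))); P,Rt=pose(65,190); print(P); print('B',rel((P[0]+20,P[1]-30,520))); print('C',rel(P,Rt))
E
```

```text
A ([-179.5, -163.1, -287.7], [0.0, 0.0, 0.0])
[ 537.78445274 -106.37520171  285.73813998]
B ([-574.2, -702.2, -287.2], [0.0, 0.0, 0.0])
C ([-547.8, -677.5, -52.9], [-13.76, 26.7, 4.24])
```

```bash
python3 -m crank '[{"grip":1,"slide":[-50,-40,-220],"delta_rot":[0,0,0]},{"grip":1,"slide":[-50,-40,-220],"delta_rot":[0,0,0]},{"grip":1,"slide":[-50,-40,-220],"delta_rot":[0,0,0]},{"grip":1,"slide":[-50,-40,-220],"delta_rot":[0,0,0]},{"grip":1,"slide":[-180,-165,-290],"delta_rot":[0,0,0]},{"grip":1,"slide":[-180,-165,-290],"delta_rot":[0,0,0]},{"grip":1,"slide":[-180,-165,-290],"delta_rot":[0,0,0]},{"grip":1,"slide":[-180,-165,-290],"delta_rot":[0,0,0]},{"grip":1,"slide":[-574,-702,-290],"delta_rot":[0,0,0]},{"grip":1,"slide":[-574,-702,-290],"delta_rot":[0,0,0]},{"grip":1,"slide":[-574,-702,-290],"delta_rot":[0,0,0]},{"grip":1,"slide":[-574,-702,-290],"delta_rot":[0,0,0]},{"grip":1,"slide":[-574,-702,-290],"delta_rot":[0,0,0]},{"grip":1,"slide":[-574,-702,-290],"delta_rot":[0,0,0]},{"grip":1,"slide":[-574,-702,-290],"delta_rot":[0,0,0]},{"grip":1,"slide":[-574,-702,-290],"delta_rot":[0,0,0]},{"grip":1,"slide":[-574,-702,-290],"delta_rot":[-4,8,1]},{"grip":1,"slide":[-574,-702,-290],"delta_rot":[-9,17,3]},{"grip":1,"slide":[-574,-702,-290],"delta_rot":[-13.8,26.7,4.2]},{"grip":1,"slide":[-574,-702,-290],"delta_rot":[-13.8,26.7,4.2]}]' 5
python3 - <<'E'
from go import *
P,Rt=pose(65,190); print(rel(P,Rt)); print(bot.state()['t'],bot.state()['ft_force'])
E
```

```text
t: 2.1
tcp_pos: [524.0, -57.7, 521.9]
ee_rot: [[-0.861, 0.35, -0.368], [0.222, 0.911, 0.346], [0.457, 0.217, -0.863]]
ft_force: [0.7, 1.4, 1.1]
gripper_width: 91.2
([-130.6, -90.7, 181.9], [0.33, -0.26, 0.03])
2.1 [0.74874603 1.44852649 1.12641005]
```

```bash
python3 -m crank '[{"grip":1,"slide":[-131,-91,0],"delta_rot":[0,0,0]},{"grip":1,"slide":[-131,-91,0],"delta_rot":[0,0,0]},{"grip":1,"slide":[-131,-91,0],"delta_rot":[0,0,0]},{"grip":1,"slide":[-131,-91,0],"delta_rot":[0,0,0]},{"grip":1,"slide":[-131,-91,182],"delta_rot":[0,0,0]},{"grip":1,"slide":[-131,-91,182],"delta_rot":[0,0,0]},{"grip":1,"slide":[-131,-91,182],"delta_rot":[0,0,0]},{"grip":1,"slide":[-131,-91,182],"delta_rot":[0,0,0]},{"grip":1,"slide":[-131,-91,182],"delta_rot":[0,0,0]}]' 5
python3 - <<'E'
from go import *
P,Rt=pose(65,190); print(rel(P,Rt)); print(bot.state()['t'])
a=shot('side','s1.png');b=shot('top','t1.png');pickle.dump((a,b),open('c1.pkl','wb'))
A=cv2.resize(a['color'][100:280,200:350],None,fx=3,fy=3);B=cv2.resize(b['color'][160:280,215:325],None,fx=3,fy=3)
cv2.imwrite('pics/z1.png',np.hstack([A,np.pad(B,((0,180),(0,0),(0,0)))])[:,:800,::-1])
E
```

```text
t: 3.0
tcp_pos: [535.5, -103.4, 282.7]
ee_rot: [[-0.861, 0.348, -0.372], [0.221, 0.913, 0.343], [0.458, 0.213, -0.863]]
ft_force: [0.0, 0.2, 1.6]
gripper_width: 91.3
([-1.2, -1.3, -4.4], [0.08, -0.36, 0.05])
3.0
```

View pics/z1.png

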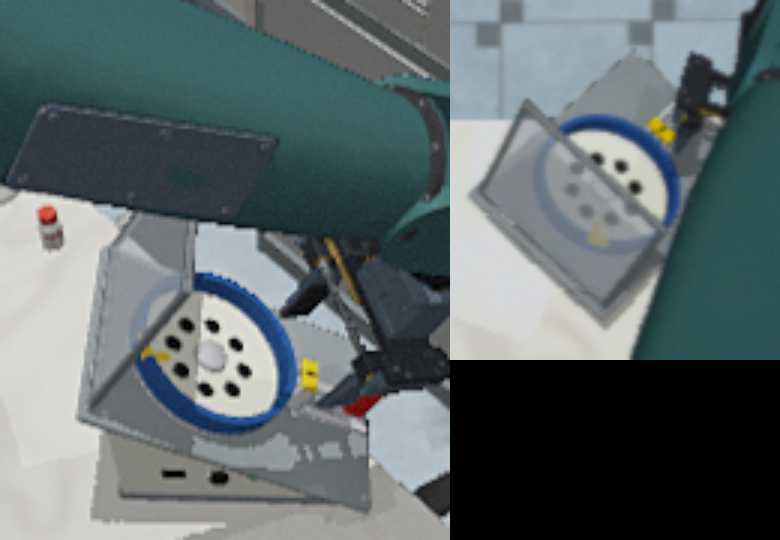

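The arm leaves the drum visible in both views. The stripe shows at z1 (150,352) in the side crop and (597,235) in the top crop. The forearm passes near the lid's right corner, so I'll check the arm geometry before descending.

```bash
cat > st.py <<'E'
from rig import bot
import json
s=bot.state(); print(json.dumps([list(s['joint_pos']),list(s['tcp_pos']),[list(r) for r in s['ee_rot']]]),file=open('log.txt','a'))
E
python3 st.py; python3 -m crank '[{"grip":1,"slide":[0,0,30],"delta_rot":[0,0,0]},{"grip":1,"slide":[0,0,30],"delta_rot":[0,0,0]}]'>/dev/null; python3 st.py
python3 - <<'E'
from go import *
import json
D=[json.loads(l) for l in open('log.txt')]
D.append([[1.302,.379,1.734,0,1.028,-.033],[163.541,680.641,232.732],[[-.972,.2337,0],[.2337,.972,0],[0,0,-1]]])
rx=lambda a:Ro.from_euler('x',a).as_matrix(); ry=lambda a:Ro.from_euler('y',a).as_matrix(); rz=lambda a:Ro.from_euler('z',a).as_matrix()
def fk(q,k):
    d1,a1,L2,a3,L3,L6=k; z=np.array([0,0,1.])
    B=rz(q[0]); S=B@ry(q[1]); E=S@ry(q[2]); W=E@rz(q[3]); T=W@ry(q[4])
    e=B@[a1,0,d1]+S@[0,0,L2]; w=e+E@[a3,0,L3]; return e,w,w+T@[0,0,L6],T[:,2]
for q,P,Rt in D: print(np.round(q,3),fk(q,(0,)*6)[3].round(3),np.array(Rt)[:,2].round(3))
f=lambda k:np.r_[np.ravel([fk(q,k)[2]-P for q,P,_ in D]),(np.array(k)-[400,100,500,0,500,250])*.003]
s=least_squares(f,[400,100,500,0,500,250]); k=s.x; print(k.round(1),s.fun.round(1)); np.save('k.npy',k)
for q,P,_ in D: e,w,_,_=fk(q,k); print('elbow',e.round(),'wrist',w.round())
E
```

```text
[-0.329  0.293  1.811  0.206  1.524 -1.65 ] [-0.366  0.341 -0.866] [-0.366  0.341 -0.866]
[-0.32   0.302  1.855  0.212  1.472 -1.653] [-0.367  0.342 -0.865] [-0.367  0.342 -0.865]
[ 1.302  0.379  1.734  0.     1.028 -0.033] [ 0.     0.001 -1.   ] [ 0.  0. -1.]
[898.9 218.5 -74.7 -62.5 556.8 361.4] [-0.7 -0.3 -1.2 -0.   0.  -0.3 22.4 -5.5  1.5  1.5  0.4 -1.7 -0.2  0.2
  0.3]
elbow [186. -64. 827.] wrist [ 670. -229.  598.]
elbow [186. -62. 828.] wrist [ 660. -218.  572.]
elbow [ 51. 184. 830.] wrist [186. 675. 596.]
```

Clearance is good: the forearm is about 300 mm above the lid at that point. I'll descend with the fingers part-closed.

```bash
python3 - <<'E'
from go import *
print(rel(*pose(65,80)),rel(*pose(65,42)))
E
```

```text
([-0.1, -1.4, 79.4], [0.08, -0.07, 0.07]) ([-0.1, -1.5, 117.4], [0.08, -0.07, 0.07])
```

```bash
python3 -m crank '[{"grip":0.4,"slide":[0,-1,40],"delta_rot":[0,0,0]},{"grip":0.4,"slide":[0,-1,80],"delta_rot":[0,0,0]},{"grip":0.4,"slide":[0,-1,80],"delta_rot":[0,0,0]},{"grip":0.4,"slide":[0,-1,80],"delta_rot":[0,0,0]},{"grip":0.4,"slide":[0,-1,80],"delta_rot":[0,0,0]}]' 5
cat > ph.py <<'E'
from go import *
def phase(c):
    "hole angle (deg) about drum axis from deck -x, positive about z"
    h=cv2.cvtColor(c['color'],cv2.COLOR_RGB2HSV)
    m=cv2.inRange(h,(18,45,90),(38,255,255)); ys,xs=np.nonzero(m)
    n=R[:,2]; ax=R@[89.5,0,-14]+O; out=[]
    for u in zip(xs,ys):
        if not(215<u[0]<330 and 170<u[1]<275): continue
        o,v=ray(c,u); d=R.T@(o+v*((ax-o)@n/(v@n))-ax)
        r=np.hypot(d[0],d[1])
        if 25<r<84: out.append((d[0],d[1]))
    if len(out)<3: return None,0
    q=np.median(out,axis=0); return np.degrees(np.arctan2(-q[1],-q[0])),len(out)
E
python3 - <<'E'
from ph import *
L=[]
for i in range(12):
    t=bot.state()['t']; c=eyes.camera('side'); L.append((round(t,3),*phase(c)))
    if i==11: cv2.imwrite('pics/z2.png',cv2.resize(c['color'][130:280,200:350],None,fx=4,fy=4)[:,:,::-1])
for l in L:print(l)
print(rel(*pose(65,42)),bot.state()['gripper_width'])
E
```

```text
t: 3.8
tcp_pos: [500.0, -69.6, 192.4]
ee_rot: [[-0.865, 0.347, -0.363], [0.224, 0.913, 0.341], [0.45, 0.213, -0.867]]
ft_force: [0.1, -0.2, 0.4]
gripper_width: 53.8
(3.8, np.float64(-17.967077879866405), 25)
(3.85, np.float64(-10.281762234841494), 12)
(3.9, np.float64(-1.8380989651736863), 6)
(3.95, np.float64(11.597774590084043), 5)
(4.0, np.float64(16.951991672096714), 10)
(4.05, np.float64(25.514481242658686), 20)
(4.1, np.float64(34.02646306382017), 19)
(4.15, np.float64(41.97396250125918), 18)
(4.2, np.float64(49.1555798273304), 24)
(4.25, np.float64(56.859740645436304), 23)
(4.3, np.float64(65.04660596967092), 25)
(4.35, np.float64(74.78014413442754), 22)
([0.2, -0.4, 37.7], [0.08, -0.02, 0.07]) 36.074760550602726
```

View pics/z2.png

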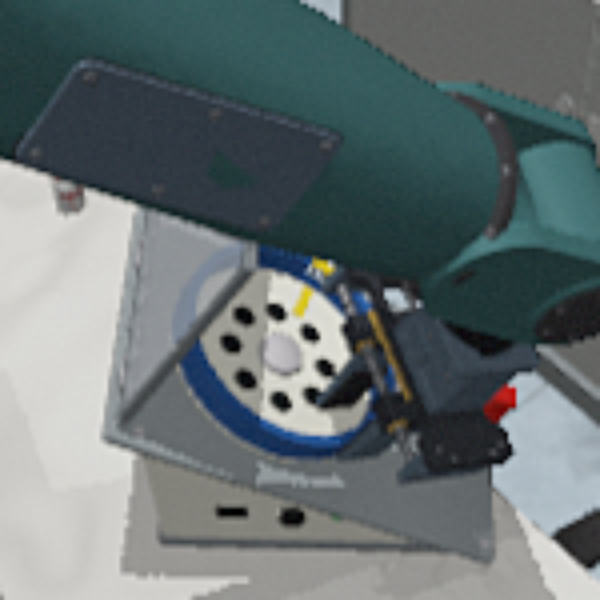

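The stripe in z2 at (303,302) reads as +75°, and the drum turns at about 165°/s. The fingers straddle the rim at (375,400). Next I'll lower, narrow the opening and time the pinch.

```bash
python3 -m crank '[{"grip":0.3,"slide":[0,0,20],"delta_rot":[0,0,0]},{"grip":0.25,"slide":[0,0,38],"delta_rot":[0,0,0]},{"grip":0.25,"slide":[0,0,38],"delta_rot":[0,0,0]},{"grip":0.25,"slide":[0,0,38],"delta_rot":[0,0,0]}]' 5
python3 - <<'E'
from ph import *
L=[]
for i in range(8):
    t=bot.state()['t']; c=eyes.camera('side'); L.append((round(t,3),*phase(c)))
for l in L:print(l)
s=bot.state();print(rel(*pose(65,42)),s['gripper_width'],s['ft_force'],s['t'])
E
```

```text
t: 4.8
tcp_pos: [484.0, -55.7, 157.6]
ee_rot: [[-0.863, 0.348, -0.367], [0.223, 0.913, 0.341], [0.453, 0.213, -0.865]]
ft_force: [0.3, 0.6, -0.2]
gripper_width: 22.9
(4.8, np.float64(23.52264595127113), 39)
(4.85, np.float64(18.41108053267003), 37)
(4.9, np.float64(14.300321596774), 34)
(4.95, np.float64(9.472435235667419), 39)
(5.0, np.float64(6.859884331738802), 49)
(5.05, np.float64(177.372749061971), 49)
(5.1, np.float64(-175.2989873995969), 53)
(5.15, np.float64(-160.03299255598853), 70)
([0.4, -0.4, 0.0], [0.08, 0.01, 0.07]) 23.021294332330605 [-0.67885405 -0.43719915 -0.14230652] 5.2
```

```bash
cat >> ph.py <<'E'
def track(n):
    "hole angles over n side frames, dropping pixels that stay yellow"
    F=[(bot.state()['t'],eyes.camera('side')) for _ in range(n)]
    Y=lambda c:cv2.inRange(cv2.cvtColor(c['color'],cv2.COLOR_RGB2HSV),(18,45,90),(38,255,255))>0
    st=np.mean([Y(c) for _,c in F],axis=0)>.6
    out=[]
    for t,c in F:
        c=dict(c,color=np.where(st[...,None],0,c['color']).astype(np.uint8)); out.append((round(t,3),*phase(c)))
    return out
E
python3 - <<'E'
from ph import *
for l in track(6):print(l)
E
```

```text
(5.2, np.float64(-153.22754813223176), 51)
(5.25, np.float64(-143.15088827888061), 54)
(5.3, np.float64(-132.71267770972858), 53)
(5.35, np.float64(-121.13737230136792), 49)
(5.4, np.float64(-110.74346752499294), 52)
(5.45, np.float64(-101.4642223642494), 51)
```

```bash
python3 -m crank '[{"grip":0.25,"slide":[0,0,0],"delta_rot":[0,0,0]},{"grip":0.25,"slide":[0,0,0],"delta_rot":[0,0,0]},{"grip":0.25,"slide":[0,0,0],"delta_rot":[0,0,0]},{"grip":0,"slide":[0,0,0],"delta_rot":[0,0,0]},{"grip":0,"slide":[0,0,0],"delta_rot":[0,0,0]},{"grip":0,"slide":[0,0,0],"delta_rot":[0,0,0]},{"grip":0,"slide":[0,0,0],"delta_rot":[0,0,0]},{"grip":0,"slide":[0,0,0],"delta_rot":[0,0,0]}]' 5
python3 - <<'E'
from ph import *
import time
c=shot('side','s3.png');b=shot('top','t3.png');pickle.dump((c,b),open('c3.pkl','wb'));s=bot.state();print(phase(c),R.T@np.array(s['ft_force']),s['gripper_width'])
A=cv2.resize(c['color'][180:280,235:335],None,fx=4,fy=4,interpolation=cv2.INTER_CUBIC);B=cv2.resize(b['color'][172:272,225:325],None,fx=4,fy=4,interpolation=cv2.INTER_CUBIC)
cv2.imwrite('pics/z3.png',np.hstack([A,B])[:,:,::-1])
E
```

```text
t: 6.3
tcp_pos: [484.4, -54.8, 157.5]
ee_rot: [[-0.863, 0.349, -0.365], [0.223, 0.912, 0.343], [0.452, 0.215, -0.866]]
ft_force: [4.3, 9.0, -0.4]
gripper_width: 17.2
(np.float64(8.896022688279038), 23) [  1.50583505 -10.51056702  -1.79338479] 16.91166340513931
```

View pics/z3.png

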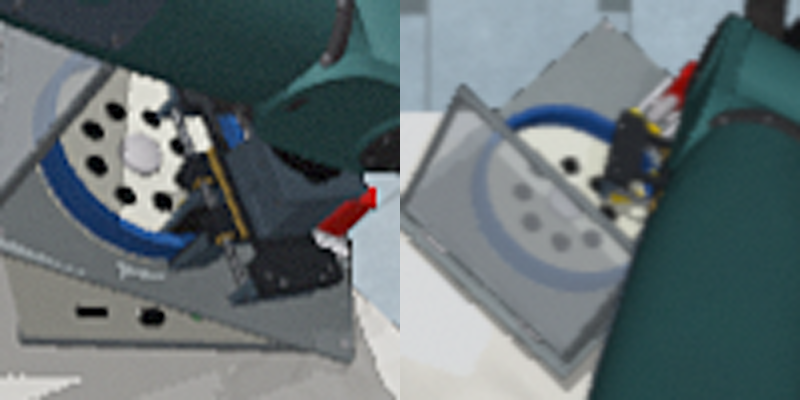

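```bash
python3 -m crank '[{"grip":0,"slide":[0,2,0],"delta_rot":[0,0,0]},{"grip":0,"slide":[0,3,0],"delta_rot":[0,0,0]},{"grip":0,"slide":[0,4,0],"delta_rot":[0,0,0]},{"grip":0,"slide":[0,4,0],"delta_rot":[0,0,0]}]' 5
python3 - <<'E'
from ph import *
s=bot.state();print(R.T@np.array(s['ft_force']),s['gripper_width'])
E
```

```text
t: 6.8
tcp_pos: [485.5, -51.8, 158.2]
ee_rot: [[-0.863, 0.348, -0.366], [0.223, 0.913, 0.342], [0.453, 0.213, -0.866]]
ft_force: [2.0, 2.8, -0.3]
gripper_width: 10.9
[ 0.28482512 -3.42899522 -0.47306531] 10.938249292213023
```

```bash
cat >> ph.py <<'E'
def holes(c,side):
    "angles of dark floor holes, deg from deck -x positive about z; mod 45"
    g=c['color'].max(axis=2); m=((g<75)*255).astype(np.uint8)
    k,_,st,ce=cv2.connectedComponentsWithStats(m); n=R[:,2]; ax=R@[89.5,0,-14]+O; out=[]
    for i in range(1,k):
        if 4<=st[i][4]<=60:
            o,v=ray(c,ce[i]); d=R.T@(o+v*((ax-o)@n/(v@n))-ax); r=np.hypot(d[0],d[1])
            if 35<r<75: out.append((np.degrees(np.arctan2(-d[1],-d[0])).round(1),r.round(1),int(st[i][4])))
    return out
E
python3 - <<'E'
from ph import *
c0=pickle.load(open('c0.pkl','rb'))
print('t0',phase(c0[0]),holes(c0[0],1)); print('top0',phase(c0[1]),holes(c0[1],0))
c=eyes.camera('side');b=eyes.camera('top');pickle.dump((c,b),open('c4.pkl','wb'))
print(holes(c,1));print(holes(b,0))
E
```

```text
t0 (np.float64(14.037442380265592), 25) [(np.float64(136.9), np.float64(66.3), 18), (np.float64(122.6), np.float64(46.3), 16), (np.float64(80.8), np.float64(46.4), 11), (np.float64(164.5), np.float64(43.7), 17), (np.float64(39.2), np.float64(45.0), 13), (np.float64(-150.4), np.float64(41.7), 17), (np.float64(-6.3), np.float64(41.1), 14), (np.float64(-103.7), np.float64(39.3), 16), (np.float64(-53.7), np.float64(38.9), 12)]
top0 (np.float64(23.32577852260734), 24) [(np.float64(46.4), np.float64(45.1), 10), (np.float64(3.5), np.float64(45.2), 9), (np.float64(-42.9), np.float64(41.2), 10)]
[(np.float64(121.4), np.float64(45.6), 14), (np.float64(163.4), np.float64(44.0), 17), (np.float64(-151.8), np.float64(41.2), 18), (np.float64(-104.7), np.float64(40.5), 17), (np.float64(-54.1), np.float64(40.1), 16)]
[(np.float64(34.6), np.float64(47.2), 8), (np.float64(-49.7), np.float64(42.6), 8)]
```

```bash
cat > refit.py <<'E'
from ph import *
def dots(c):
    g=c['color'].max(axis=2); k,_,st,ce=cv2.connectedComponentsWithStats(((g<75)*255).astype(np.uint8)); n=R[:,2]; ax=R@[89.5,0,-14]+O; out=[]
    for i in range(1,k):
        if 4<=st[i][4]<=30:
            o,v=ray(c,ce[i]); d=R.T@(o+v*((ax-o)@n/(v@n))-ax); r=np.hypot(d[0],d[1])
            if 35<r<55: out.append((np.degrees(np.arctan2(-d[1],-d[0])),ce[i]))
    return out
def hp(ang,rh,Oo): 
    a=np.radians(ang); return R@np.array([89.5-rh*np.cos(a),-rh*np.sin(a),-14])+Oo
if __name__=='__main__':
    c0=pickle.load(open('c0.pkl','rb')); S,T=dots(c0[0]),dots(c0[1])
    def f(x):
        r=[]
        for c,D,ph in((c0[0],S,x[4]),(c0[1],T,x[5])):
            for a,u in D:
                k=np.round((a-ph-22.5)/45); r.append(proj(c,[hp(ph+22.5+45*k,x[3],O+x[:3])])[0]-u)
        return np.r_[np.ravel(r),.05*x[:3]]
    s=least_squares(f,[0,0,0,43,16,24],x_scale=[1,1,1,1,1,1]); print(s.x.round(2),s.fun.round(2)); print('deck shift',R.T@s.x[:3])
    np.save('dO.npy',s.x[:4])
E
python3 refit.py
```

```text
[ 1.13  1.61  2.94 42.76 11.63 22.5 ] [ 0.1  -0.06  0.03 -0.04 -0.14 -0.14  0.01  0.12  0.06 -0.09  0.19 -0.02
  0.19  0.06  0.13  0.1  -0.12  0.15 -0.25  0.44 -0.01 -0.    0.06  0.08
  0.15]
deck shift [ 1.6992533  -1.94612886  2.41518989]
```

```bash
cat >> refit.py <<'E'
def meas(c,O2,rh,ph0):
    D=dots(c)
    def f(x):
        r=[]
        for a,u in D:
            k=np.round((a-ph0-22.5)/45); r.append(proj(c,[hp(x[0]+22.5+45*k,rh,O2)])[0]-u)
        return np.ravel(r)
    s=least_squares(f,[ph0],loss='soft_l1'); return s.x[0],len(D),np.abs(s.fun).max()
E
python3 - <<'E'
from refit import *
d=np.load('dO.npy'); c,b=pickle.load(open('c4.pkl','rb')); c0=pickle.load(open('c0.pkl','rb')); O2=O+d[:3]
for ph in(-30,10,20): print(ph,meas(c,O2,d[3],ph),meas(b,O2,d[3],ph))
# guide yellow in deck coordinates about refined axis
for m in ((303.2,224.7),(285.3,203.6)):
    cc=c0[0] if m[0]>300 else c0[1]; o,v=ray(cc,m); n=R[:,2]; ax=R@[89.5,0,18]+O2
    print('guide rel axis',(R.T@(o+v*((ax-o)@n/(v@n))-ax)).round(1))
a,_=tri(ray(c0[0],(303.2,224.7)),ray(c0[1],(285.3,203.6))); print(R.T@(a-R@[89.5,0,-28]-O2))
E
```

```text
-30 (np.float64(-34.369578555000466), 5, np.float64(0.2906913475531496)) (np.float64(-32.29463462017916), 2, np.float64(0.6434080733538963))
10 (np.float64(10.630421608205598), 5, np.float64(0.29069138091256264)) (np.float64(12.705348495938226), 2, np.float64(0.6434049693667134))
20 (np.float64(10.630421309457208), 5, np.float64(0.29069131984817886)) (np.float64(12.705369730069359), 2, np.float64(0.6434088731175507))
guide rel axis [-107.5    3.9   -0. ]
guide rel axis [-106.7    2.3   -0. ]
[-108.77570465    1.94612004   43.54972566]
```

```bash
python3 - <<'E'
from refit import *
d=np.load('dO.npy'); c,b=pickle.load(open('c4.pkl','rb')); O2=O+d[:3]
for ph in(-34,11.5,56):
  for n,cc in(('s',c),('t',b)):
    a=np.radians(ph); P=[R@np.array([89.5-r*np.cos(a),-r*np.sin(a),z])+O2 for r,z in((45,-14),(55,-14),(65,-14),(75,-14),(89.5,12))]
    uv=proj(cc,P); print(ph,n,[(u.round().astype(int).tolist(),cc['color'][int(round(u[1])),int(round(u[0]))].tolist()) for u in uv])
E
```

```text
-34 s [([279, 228], [165, 166, 157]), ([281, 231], [49, 62, 73]), ([284, 233], [26, 29, 30]), ([286, 235], [26, 28, 30]), ([293, 234], [73, 65, 42])]
-34 t [([276, 222], [128, 128, 118]), ([279, 221], [125, 108, 23]), ([281, 221], [94, 88, 54]), ([283, 221], [85, 86, 83]), ([289, 217], [36, 39, 43])]
11.5 s [([281, 220], [35, 36, 42]), ([284, 221], [34, 37, 41]), ([287, 221], [56, 49, 41]), ([289, 222], [139, 113, 57]), ([297, 218], [58, 68, 79])]
11.5 t [([271, 215], [205, 206, 192]), ([272, 213], [206, 208, 193]), ([273, 211], [206, 207, 192]), ([274, 209], [205, 206, 191]), ([278, 204], [38, 42, 51])]
56 s [([277, 212], [227, 227, 218]), ([278, 210], [162, 163, 157]), ([280, 209], [95, 96, 100]), ([281, 207], [26, 36, 44]), ([287, 201], [26, 45, 48])]
56 t [([263, 213], [172, 175, 169]), ([262, 210], [215, 217, 206]), ([261, 208], [216, 217, 207]), ([260, 206], [217, 218, 208]), ([261, 199], [41, 81, 142])]
```

```bash
python3 - <<'E'
from refit import *
d=np.load('dO.npy'); O2=O+d[:3]; s=bot.state(); R0=np.array(s['ee_rot'])
A=R0.T@(R@[89.5,0,-28]+O2-np.array(s['tcp_pos'])); print('axis in tool',A)
A=np.array([A[0],89.5,0])
for al in range(4,33,4):
    Q=Ro.from_euler('z',-al,degrees=True).as_matrix(); print(al,(A-Q@A).round(1))
E
```

```text
axis in tool [ 1.02872538 87.24451288 39.56420706]
4 [-6.2  0.3  0. ]
8 [-12.4   1.    0. ]
12 [-18.6   2.2   0. ]
16 [-24.6   3.8   0. ]
20 [-30.5   5.7   0. ]
24 [-36.3   8.2   0. ]
28 [-41.9  11.    0. ]
32 [-47.3  14.1   0. ]
```

The pads hold the drum with the hole at about −33°: the stripe is visible only at that candidate. I'll carry the rim about 32° around the arc.

```bash
python3 -m crank '[{"grip":0,"slide":[-6.2,0.3,0],"delta_rot":[0,0,-4]},{"grip":0,"slide":[-12.4,1,0],"delta_rot":[0,0,-8]},{"grip":0,"slide":[-18.6,2.2,0],"delta_rot":[0,0,-12]},{"grip":0,"slide":[-24.6,3.8,0],"delta_rot":[0,0,-16]},{"grip":0,"slide":[-30.5,5.7,0],"delta_rot":[0,0,-20]},{"grip":0,"slide":[-36.3,8.2,0],"delta_rot":[0,0,-24]},{"grip":0,"slide":[-41.9,11,0],"delta_rot":[0,0,-28]},{"grip":0,"slide":[-47.3,14.1,0],"delta_rot":[0,0,-32]},{"grip":0,"slide":[-47.3,14.1,0],"delta_rot":[0,0,-32]},{"grip":0,"slide":[-47.3,14.1,0],"delta_rot":[0,0,-32]},{"grip":0,"slide":[-47.3,14.1,0],"delta_rot":[0,0,-32]}]' 6
python3 - <<'E'
from refit import *
d=np.load('dO.npy'); O2=O+d[:3]
c=shot('side','s5.png');b=shot('top','t5.png');pickle.dump((c,b),open('c5.pkl','wb'));s=bot.state();print(R.T@np.array(s['ft_force']),s['gripper_width'])
print(meas(c,O2,d[3],-2),meas(b,O2,d[3],-2))
A=cv2.resize(c['color'][180:280,235:335],None,fx=4,fy=4,interpolation=cv2.INTER_CUBIC);B=cv2.resize(b['color'][172:272,225:325],None,fx=4,fy=4,interpolation=cv2.INTER_CUBIC)
cv2.imwrite('pics/z5.png',np.hstack([A,B])[:,:,::-1])
E
```

```text
t: 8.0
tcp_pos: [531.5, -51.2, 139.6]
ee_rot: [[-0.916, -0.164, -0.365], [-0.295, 0.894, 0.339], [0.271, 0.418, -0.867]]
ft_force: [3.0, -12.0, -1.3]
gripper_width: 11.8
[-9.37522359  6.81885771  3.67981223] 11.622756460549107
(np.float64(-2.074909757063692), 8, np.float64(0.28402248947401176)) (np.float64(-1.9810664970823872), 1, np.float64(0.3549063709157565))
```

View pics/z5.png

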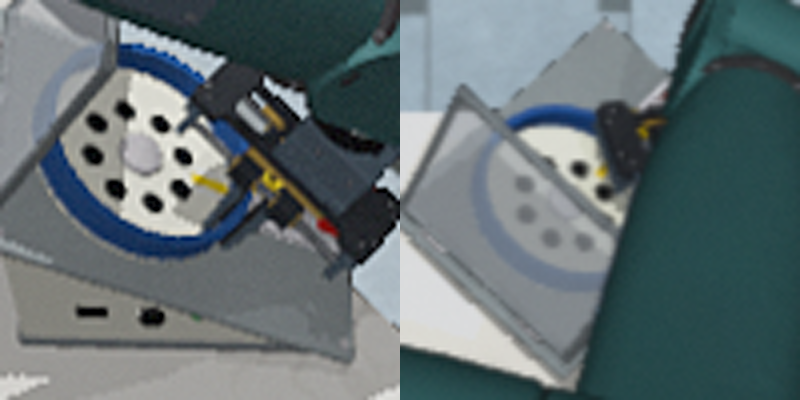

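The drum is held with the stripe pointing at the guide, at z5 left (208,183), measured −2°. I'll unload the radial force, release and back out square to the deck.

```bash
python3 -m crank '[{"grip":0,"slide":[-1.5,-0.6,0],"delta_rot":[0,0,-1]},{"grip":0,"slide":[-1.5,-1,0],"delta_rot":[0,0,-1]},{"grip":0,"slide":[-1.5,-1,0],"delta_rot":[0,0,-1]},{"grip":0.3,"slide":[-1.5,-1,0],"delta_rot":[0,0,-1]},{"grip":0.3,"slide":[-1.5,-1,0],"delta_rot":[0,0,-1]},{"grip":0.3,"slide":[-1.5,-1,0],"delta_rot":[0,0,-1]},{"grip":0.3,"slide":[-1.5,-1,0],"delta_rot":[0,0,-1]},{"grip":0.3,"slide":[-1.5,-1,-30],"delta_rot":[0,0,-1]},{"grip":0.3,"slide":[-1.5,-1,-75],"delta_rot":[0,0,-1]},{"grip":0.4,"slide":[-1.5,-1,-120],"delta_rot":[0,0,-1]},{"grip":0.5,"slide":[-1.5,-1,-120],"delta_rot":[0,0,-1]},{"grip":0.5,"slide":[-1.5,-1,-120],"delta_rot":[0,0,-1]}]' 6
python3 - <<'E'
from refit import *
d=np.load('dO.npy'); O2=O+d[:3]
c=shot('side','s6.png');b=shot('top','t6.png');pickle.dump((c,b),open('c6.pkl','wb'))
print(meas(c,O2,d[3],-2),meas(b,O2,d[3],-2))
A=cv2.resize(c['color'][200:250,270:345],None,fx=8,fy=8,interpolation=cv2.INTER_CUBIC);B=cv2.resize(b['color'][180:230,260:310],None,fx=4,fy=4,interpolation=cv2.INTER_CUBIC)
cv2.imwrite('pics/z6.png',np.hstack([A,np.pad(B,((0,200),(0,0),(0,0)))])[:,:,::-1])
h=cv2.cvtColor(c['color'],cv2.COLOR_RGB2HSV)
for n,cc in(('s',c),('t',b)):
    h=cv2.cvtColor(cc['color'],cv2.COLOR_RGB2HSV); m=cv2.inRange(h,(18,110,90),(38,255,255)); k,_,st,ce=cv2.connectedComponentsWithStats(m)
    print(n,[(ce[i].round(1).tolist(),int(st[i][4])) for i in range(1,k) if st[i][4]>5 and 255<ce[i][0]<330 and 180<ce[i][1]<250])
E
```

```text
t: 9.3
tcp_pos: [576.7, -91.2, 243.1]
ee_rot: [[-0.914, -0.179, -0.365], [-0.31, 0.887, 0.341], [0.263, 0.425, -0.866]]
ft_force: [-0.4, -0.1, -0.0]
gripper_width: 44.8
(np.float64(-1.7145093476714193), 8, np.float64(0.28475124943508945)) (np.float64(-0.5814940625465707), 2, np.float64(0.3667774416149996))
s [([323.1, 198.0], 47), ([297.0, 223.8], 20), ([302.9, 224.8], 50), ([286.7, 225.2], 15)]
t [([284.1, 204.1], 67), ([276.5, 212.9], 17)]
```

View pics/z6.png

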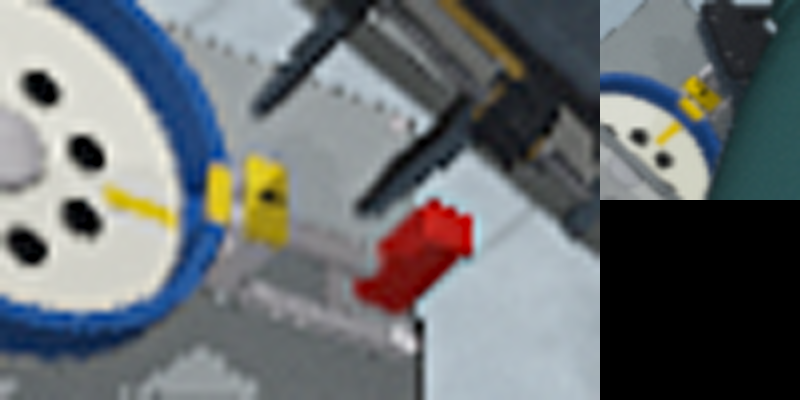

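```bash
python3 - <<'E'
from refit import *
d=np.load('dO.npy'); O2=O+d[:3]; c,b=pickle.load(open('c6.pkl','rb')); n=R[:,2]
def pl(cc,u,z):
    o,v=ray(cc,u); P0=R@[0,0,z]+O2; return (R.T@(o+v*((P0-o)@n/(v@n))-O2)).round(1)
for u in((297.0,223.8),(297.5,224.1)): print('s bridge',pl(c,u,12))
for u in((302.9,224.8),(303.4,225)): print('s guide',pl(c,u,18))
print('s stripe',pl(c,(286.7,225.2),-14),'t stripe',pl(b,(276.5,212.9),-14))
t=(np.array([690-600,110])/4+[260,180],np.array([702-600,92])/4+[260,180]); print('t bridge',pl(b,t[0],12),'t guide',pl(b,t[1],18))
for z,u in((43,(439/8+270,219/8+200)),): print('grip top',pl(c,u,z))
E
```

```text
s bridge [ 1.8  4.1 12. ]
s bridge [-0.1  4.5 12. ]
s guide [-16.9   4.7  18. ]
s guide [-18.8   4.8  18. ]
s stripe [ 25.3   2.6 -14. ] t stripe [ 21.    0.8 -14. ]
t bridge [ 1.4  5.  12. ] t guide [-20.    1.1  18. ]
grip top [-85.4   4.5  43. ]
```

The bridge at z6 (220,193) and guide bar at (267,200) line up within about 1 mm, and the drum is free. The red grip's top is at (440,220). Next I'll pinch the grip across deck y.

```bash
python3 - <<'E'
from refit import *
d=np.load('dO.npy'); O2=O+d[:3]
Rt=np.c_[R[:,0],-R[:,1],-R[:,2]]
for z in(130,27): print(rel(R@[-96,3,z]+O2,Rt))
# step rotations
E
```

```text
([-94.2, -70.1, -0.5], [0.09, -0.13, 58.06])
([-94.3, -70.3, 102.5], [0.09, -0.13, 58.06])
```

```bash
python3 -m crank '[{"grip":0.8,"slide":[-20,-15,0],"delta_rot":[0,0,8]},{"grip":0.8,"slide":[-40,-30,0],"delta_rot":[0,0,16]},{"grip":0.8,"slide":[-60,-45,0],"delta_rot":[0,0,24]},{"grip":0.8,"slide":[-80,-60,0],"delta_rot":[0,0,32]},{"grip":0.8,"slide":[-94,-70,0],"delta_rot":[0,0,40]},{"grip":0.8,"slide":[-94,-70,0],"delta_rot":[0,0,48]},{"grip":0.8,"slide":[-94,-70,0],"delta_rot":[0,0,56]},{"grip":0.8,"slide":[-94,-70,0],"delta_rot":[0,0,58]},{"grip":0.8,"slide":[-94,-70,45],"delta_rot":[0,0,58]},{"grip":0.8,"slide":[-94,-70,80],"delta_rot":[0,0,58]},{"grip":0.8,"slide":[-94,-70,102],"delta_rot":[0,0,58]},{"grip":0.8,"slide":[-94,-70,102],"delta_rot":[0,0,58]}]' 6
python3 - <<'E'
from refit import *
d=np.load('dO.npy'); O2=O+d[:3]
c=shot('side','s7.png');b=shot('top','t7.png');pickle.dump((c,b),open('c7.pkl','wb'))
print(meas(c,O2,d[3],-2),R.T@(np.array(bot.state()['tcp_pos'])-O2),bot.state()['ft_force'])
A=cv2.resize(c['color'][195:265,265:345],None,fx=6,fy=6,interpolation=cv2.INTER_CUBIC);B=cv2.resize(b['color'][165:235,265:315],None,fx=6,fy=6,interpolation=cv2.INTER_CUBIC)
cv2.imwrite('pics/z7.png',np.hstack([A,B])[:,:,::-1])
E
```

```text
t: 10.6
tcp_pos: [633.9, -87.4, 96.2]
ee_rot: [[-0.632, 0.679, -0.373], [0.586, 0.734, 0.343], [0.506, -0.002, -0.862]]
ft_force: [-0.1, 0.0, 0.2]
gripper_width: 72.9
(np.float64(-1.7145093476714193), 8, np.float64(0.28475124943508945)) [-95.88755267   2.68950917  28.90107881] [0.44238655 0.2322918  0.55888761]
```

View pics/z7.png

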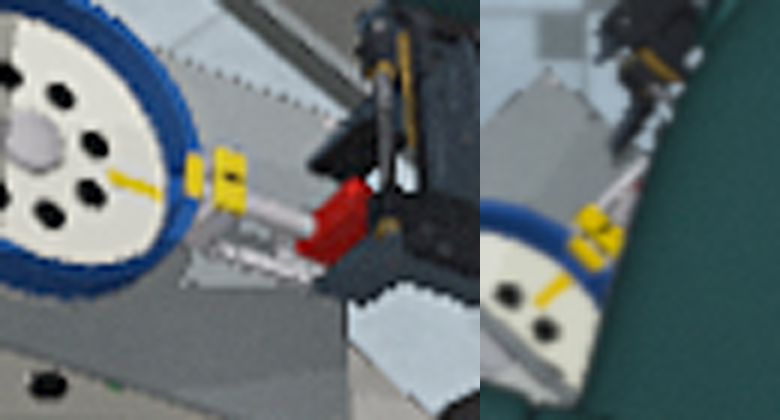

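The fingers straddle the red grip at z7 (335,225), and the drum hasn't moved. I'll close and slide uphill.

```bash
python3 -m crank '[{"grip":0,"slide":[0,0,0],"delta_rot":[0,0,0]},{"grip":0,"slide":[0,0,0],"delta_rot":[0,0,0]},{"grip":0,"slide":[0,0,0],"delta_rot":[0,0,0]},{"grip":0,"slide":[0,0,0],"delta_rot":[0,0,0]},{"grip":0,"slide":[0,0,0],"delta_rot":[0,0,0]},{"grip":0,"slide":[0,0,0],"delta_rot":[0,0,0]},{"grip":0,"slide":[0,0,0],"delta_rot":[0,0,0]},{"grip":0,"slide":[0,0,0],"delta_rot":[0,0,0]},{"grip":0,"slide":[0,0,0],"delta_rot":[0,0,0]}]' 12
python3 - <<'E'
from go import *
s=bot.state();print(R.T@np.array(s['ft_force']),s['gripper_width'])
E
python3 -m crank '[{"grip":0,"slide":[4,0,0],"delta_rot":[0,0,0]},{"grip":0,"slide":[8,0,0],"delta_rot":[0,0,0]},{"grip":0,"slide":[12,0,0],"delta_rot":[0,0,0]},{"grip":0,"slide":[16,0,0],"delta_rot":[0,0,0]},{"grip":0,"slide":[20,0,0],"delta_rot":[0,0,0]},{"grip":0,"slide":[20,0,0],"delta_rot":[0,0,0]}]' 12
python3 - <<'E'
from go import *
s=bot.state();print(R.T@np.array(s['ft_force']),s['gripper_width'])
E
```

```text
t: 11.6
tcp_pos: [639.5, -87.0, 100.1]
ee_rot: [[-0.636, 0.682, -0.362], [0.588, 0.732, 0.345], [0.499, 0.007, -0.866]]
ft_force: [13.8, 19.0, -5.9]
gripper_width: 25.3
[ -0.53865586 -23.24857919  -6.55845157] 25.3269897508579
t: 12.2
tcp_pos: [626.6, -75.1, 110.3]
ee_rot: [[-0.636, 0.681, -0.362], [0.588, 0.732, 0.345], [0.5, 0.006, -0.866]]
ft_force: [14.1, 19.7, -4.1]
gripper_width: 25.6
[  0.61978465 -24.05370551  -5.10447519] 25.647117489587878
```

```bash
python3 -m crank '[{"grip":0,"slide":[0,1,0],"delta_rot":[0,0,0]},{"grip":0,"slide":[0,2,0],"delta_rot":[0,0,0]},{"grip":0,"slide":[0,2,0],"delta_rot":[0,0,0]},{"grip":0,"slide":[0,2,0],"delta_rot":[0,0,0]}]' 12
python3 - <<'E'
from refit import *
d=np.load('dO.npy'); O2=O+d[:3]
s=bot.state();print(R.T@np.array(s['ft_force']),s['gripper_width'],R.T@(np.array(s['tcp_pos'])-O2))
c=shot('side','s8.png'); print(meas(c,O2,d[3],-2))
for q in('c7.pkl',):
    c7=pickle.load(open(q,'rb'))[0]
for cc in(c7,c):
    h=cv2.cvtColor(cc['color'],cv2.COLOR_RGB2HSV)[195:265,265:345]; m=cv2.inRange(h,(0,150,80),(8,255,255)); ys,xs=np.nonzero(m); print(xs.min()+265,xs.mean()+265,ys.mean()+195,len(xs))
E
```

```text
t: 12.6
tcp_pos: [627.8, -73.8, 110.3]
ee_rot: [[-0.636, 0.681, -0.363], [0.588, 0.732, 0.345], [0.5, 0.006, -0.866]]
ft_force: [11.9, 19.4, -2.6]
gripper_width: 22.3
[  2.57915692 -22.35131676  -4.53758243] 22.32380417802168 [-75.72963392  -2.06646483  29.52604202]
(np.float64(-1.6652181594839104), 8, np.float64(0.28920168529953116))
315 321.05494505494505 231.56043956043956 91
309 314.4390243902439 229.41463414634146 41
```

```bash
python3 -m crank '[{"grip":0,"slide":[4,1,0],"delta_rot":[0,0,0]},{"grip":0,"slide":[8,1.5,0],"delta_rot":[0,0,0]},{"grip":0,"slide":[11,1.5,0],"delta_rot":[0,0,0]},{"grip":0,"slide":[14,1.5,0],"delta_rot":[0,0,0]},{"grip":0,"slide":[14,1.5,0],"delta_rot":[0,0,0]}]' 12
cat > chk.py <<'E'
from refit import *
import sys
d=np.load('dO.npy'); O2=O+d[:3]
s=bot.state();print(R.T@np.array(s['ft_force']),s['gripper_width'],R.T@(np.array(s['tcp_pos'])-O2))
c=shot('side',sys.argv[1]); print(meas(c,O2,d[3],-2))
h=cv2.cvtColor(c['color'],cv2.COLOR_RGB2HSV)[195:265,265:345]; m=cv2.inRange(h,(0,150,80),(8,255,255)); ys,xs=np.nonzero(m); print(xs.min()+265,xs.mean()+265,ys.mean()+195,len(xs))
E
python3 chk.py s9.png
```

```text
t: 13.15
tcp_pos: [620.4, -66.5, 116.9]
ee_rot: [[-0.637, 0.681, -0.361], [0.59, 0.732, 0.341], [0.496, 0.005, -0.868]]
ft_force: [13.8, 2.5, -9.5]
gripper_width: 22.0
[-12.06013177 -11.27671155  -4.03031247] 21.963597589417095 [-63.38352273  -2.41630735  30.11909014]
(np.float64(-1.7145093476714193), 8, np.float64(0.28475124943508945))
307 311.8529411764706 229.41176470588235 34
```

```bash
python3 -m crank '[{"grip":0,"slide":[2,1,0],"delta_rot":[0,0,0]},{"grip":0,"slide":[4,1,0],"delta_rot":[0,0,0]},{"grip":0,"slide":[6,1,0],"delta_rot":[0,0,0]},{"grip":0,"slide":[6,1,0],"delta_rot":[0,0,0]}]' 20
python3 chk.py s10.png
```

```text
t: 13.6
tcp_pos: [617.9, -63.9, 119.3]
ee_rot: [[-0.638, 0.681, -0.359], [0.591, 0.732, 0.338], [0.493, 0.004, -0.87]]
ft_force: [18.7, -9.1, -17.7]
gripper_width: 22.0
[-26.06844176  -6.04805131  -5.43603648] 21.968411054865093 [-59.04275403  -2.6009987   30.39799149]
(np.float64(-1.7145093476714193), 8, np.float64(0.28475124943508945))
307 310.5833333333333 232.66666666666666 24
```

The force rises while the grip stays put, which suggests the stop. I'll let go, back out and look.

```bash
python3 -m crank '[{"grip":0,"slide":[-3,0,0],"delta_rot":[0,0,0]},{"grip":0.6,"slide":[-3,0,0],"delta_rot":[0,0,0]},{"grip":0.6,"slide":[-3,0,0],"delta_rot":[0,0,0]},{"grip":0.7,"slide":[-3,0,0],"delta_rot":[0,0,0]},{"grip":0.7,"slide":[-3,0,0],"delta_rot":[0,0,0]},{"grip":0.7,"slide":[-3,0,0],"delta_rot":[0,0,0]},{"grip":0.7,"slide":[-3,0,0],"delta_rot":[0,0,0]},{"grip":0.7,"slide":[-3,0,-40],"delta_rot":[0,0,0]},{"grip":0.7,"slide":[-3,0,-85],"delta_rot":[0,0,0]},{"grip":0.7,"slide":[-3,0,-130],"delta_rot":[0,0,0]},{"grip":0.7,"slide":[-3,0,-130],"delta_rot":[0,0,0]}]' 20
python3 chk.py s11.png; python3 - <<'E'
from refit import *
a=cv2.imread('pics/s11.png'); d=np.load('dO.npy'); O2=O+d[:3]; c=pickle.load(open('c0.pkl','rb'))[0]
for x in(-98,-94.5,-68,-64.5): print(x,proj(c,[R@[x,3,-28+41]+O2])[0])
cv2.imwrite('pics/z11.png',cv2.resize(a[195:265,265:345],None,fx=8,fy=8,interpolation=cv2.INTER_CUBIC))
for f in('s0.png','s11.png'):
    h=cv2.cvtColor(cv2.imread('pics/'+f)[205:265,285:345],cv2.COLOR_BGR2HSV); m=cv2.inRange(h,(0,150,80),(8,255,255)); ys,xs=np.nonzero(m); print(xs.min()+285,xs.max()+285,ys.min()+205,ys.max()+205,xs.mean()+285,ys.mean()+205,len(xs))
E
```

```text
t: 14.75
tcp_pos: [668.2, -110.6, 236.5]
ee_rot: [[-0.639, 0.681, -0.359], [0.59, 0.733, 0.34], [0.494, 0.005, -0.869]]
ft_force: [0.2, 0.3, 0.7]
gripper_width: 64.0
[ 0.34266833 -0.33114812  0.56504068] 64.0041312631231 [-59.90874978  -2.56207382 166.1429719 ]
(np.float64(-1.7145093476714193), 8, np.float64(0.28475124943508945))
308 314.9117647058824 228.70588235294116 102
-98 [322.91951584 232.56535672]
-94.5 [322.04064805 232.25200378]
-68 [315.32958126 229.85922166]
-64.5 [314.43564447 229.54049398]
315 328 225 238 321.8932038834952 231.51456310679612 103
308 321 223 235 314.9117647058824 228.7058823529412 102
```

View pics/z11.png

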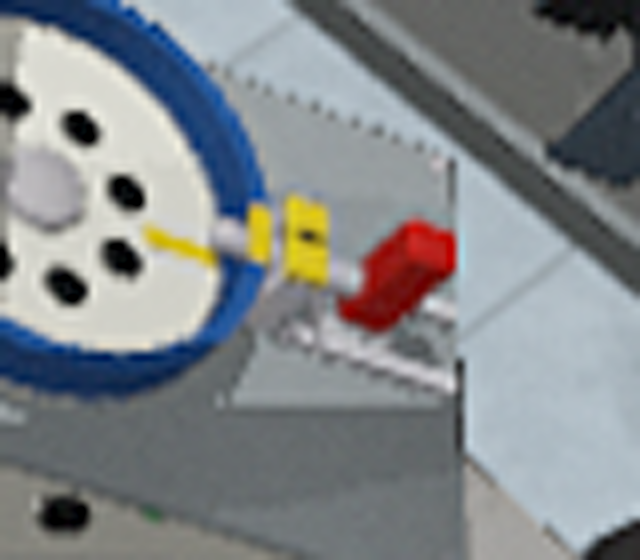

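```bash
python3 - <<'E'
from refit import *
d=np.load('dO.npy'); O2=O+d[:3]; c=pickle.load(open('c0.pkl','rb'))[0]; n=R[:,2]
for u in((213,231),(217,233)):
    o,v=ray(c,(u[0]/8+265,u[1]/8+195)); P0=O2; print('nose',(R.T@(o+v*((P0-o)@n/(v@n))-O2)).round(1))
o,v=ray(c,(258/8+265,234/8+195)); P0=R@[0,0,12]+O2; print('bridge x',(R.T@(o+v*((P0-o)@n/(v@n))-O2)).round(1))
E
```

```text
nose [14.9  2.   0. ]
nose [13.   2.3  0. ]
bridge x [ 0.8  5.5 12. ]
```

The pin is visibly through the hole, but the nose measures 13–15 mm against about 17 mm expected, with pixels nearly 3 mm wide. To be certain, I'll push the grip once from its downhill side with closed fingers.

```bash
python3 -m crank '[{"grip":0,"slide":[-49,0,0],"delta_rot":[0,0,0]},{"grip":0,"slide":[-49,0,0],"delta_rot":[0,0,0]},{"grip":0,"slide":[-49,0,0],"delta_rot":[0,0,0]},{"grip":0,"slide":[-49,0,0],"delta_rot":[0,0,0]},{"grip":0,"slide":[-49,0,0],"delta_rot":[0,0,0]},{"grip":0,"slide":[-49,0,0],"delta_rot":[0,0,0]},{"grip":0,"slide":[-49,0,45],"delta_rot":[0,0,0]},{"grip":0,"slide":[-49,0,90],"delta_rot":[0,0,0]},{"grip":0,"slide":[-49,0,135],"delta_rot":[0,0,0]},{"grip":0,"slide":[-49,0,135],"delta_rot":[0,0,0]},{"grip":0,"slide":[-45,0,135],"delta_rot":[0,0,0]},{"grip":0,"slide":[-41,0,135],"delta_rot":[0,0,0]},{"grip":0,"slide":[-38,0,135],"delta_rot":[0,0,0]},{"grip":0,"slide":[-38,0,135],"delta_rot":[0,0,0]}]' 20
python3 chk.py s12.png
```

```text
t: 16.2
tcp_pos: [641.6, -86.1, 96.5]
ee_rot: [[-0.638, 0.68, -0.36], [0.59, 0.733, 0.339], [0.495, 0.004, -0.869]]
ft_force: [8.9, -6.5, -7.4]
gripper_width: 0.2
[-13.1675451   -1.28620895  -0.93426214] 0.1864725625296207 [-98.56874728  -2.45650684  26.85204865]
(np.float64(-1.7145093476714193), 8, np.float64(0.28475124943508945))
307 314.76190476190476 228.73333333333335 105
```

```bash
python3 -m crank '[{"grip":0,"slide":[1.5,0,0],"delta_rot":[0,0,0]},{"grip":0,"slide":[3,0,0],"delta_rot":[0,0,0]},{"grip":0,"slide":[3,0,0],"delta_rot":[0,0,0]}]' 20
python3 chk.py s13.png
```

```text
t: 16.55
tcp_pos: [641.3, -85.8, 97.0]
ee_rot: [[-0.64, 0.681, -0.356], [0.592, 0.732, 0.336], [0.49, 0.004, -0.872]]
ft_force: [20.9, -15.9, -23.3]
gripper_width: 0.1
[-34.31748752  -2.57807054  -7.08432322] 0.1306795952065456 [-97.9382084   -2.40664907  27.08486706]
(np.float64(-1.7145093476714193), 8, np.float64(0.28475124943508945))
307 314.65714285714284 228.9047619047619 105
```

It's rigid at 34 N with the grip and drum unmoved, so the lock is against its stop. I'll retreat clear.

```bash
python3 -m crank '[{"grip":0,"slide":[-8,0,0],"delta_rot":[0,0,0]},{"grip":0,"slide":[-15,0,0],"delta_rot":[0,0,0]},{"grip":0,"slide":[-15,0,-45],"delta_rot":[0,0,0]},{"grip":0,"slide":[-15,0,-90],"delta_rot":[0,0,0]},{"grip":0,"slide":[-15,0,-140],"delta_rot":[0,0,0]},{"grip":0,"slide":[-15,0,-140],"delta_rot":[0,0,0]},{"grip":0,"slide":[-15,0,-140],"delta_rot":[0,0,0]}]' 20
python3 chk.py s14.png; python3 -c "
from rig import bot; print(bot.job_done())"
```

```text
t: 17.3
tcp_pos: [698.9, -140.1, 211.7]
ee_rot: [[-0.636, 0.68, -0.364], [0.589, 0.733, 0.341], [0.499, 0.003, -0.867]]
ft_force: [-0.7, 0.4, -0.3]
gripper_width: -0.0
[ 0.56376343  0.19517554 -0.66056084] -0.034171887045019625 [-109.20353161   -1.7960088   165.96267519]
(np.float64(-1.7145093476714193), 8, np.float64(0.28475124943508945))
307 314.62745098039215 228.73529411764707 102
the job is handed in; nothing more can be done
None
```

I stopped the drum, lined its hole up with the slot, slid the lock home and handed the job in at about 17 s; it reported no verdict.

I pinched the rim with a 5–6 N grip to stop the drum and carried it about 32° round until the hole met the slot. After letting go, I pinched the red grip and slid it about 28 mm uphill, then pushed it once more from its downhill side.

**Last checks:**
- **Drum:** it stood still at −1.7° in every picture after release, including the last. The hole is within about 1 mm of the slot in the side view. A rough reading in the top view disagreed by about 4 mm, but I trusted the pattern of floor holes, which agreed with the guide to about 0.6° in both views.
- **Lock:** the pin is visible through the hole, and the grip did not move under about 34 N.
- **Lock position (disagreed):** the pin nose measured 13–15 mm past the slot point, against 17.5 mm if fully home. The push also met the grip about 5 mm further downhill than expected. I put both down to coarse pixels (about 3 mm each) and frame offset, and judged the lock home because it was rigid at 34 N.
- **Robot:** it was touching nothing at the end. The bottles and carton were never approached, and I did not measure them again.

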